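Park the gift caddy in its taped bay

ROBOT

A 6-joint arm with a two-finger parallel gripper is mounted at the origin on a cart in front of the work surface, level with it; the furniture and walls round the work are solid. World frame = base frame: x ahead of the robot, y to its left, z up, the work surface at z = 0. Lengths are in m, angles in degrees, forces in N, time in s.
With the tool pointing down it reaches from about 0.375 to 0.9 m from the base axis. Payload 3.1 kg.
Tool frame: the origin (TCP) lies on the centre line of the jaws, within the pads' length; the fingertips stand finger_overhang ahead of it and the grasp point (between the pads) lies 5 mm behind it (finger_overhang is the distance from the TCP to the fingertips, in m); z points along the fingers, y is the line along which they close (so a half turn about z gives the same grasp; the last joint's range is limited). The gripper opens to 87 mm and grips with 3 to 60 N. Pads are 19 mm wide; open, the fingers measure 117 mm over their backs; the gripper's body (75 mm by 190 mm) begins 51 mm behind the grasp point.
Start: joints at [60.075, 30.224, 82.088, -0, 67.689, -10.227], TCP at [0.211, 0.588, 0.237] pointing down, gripper open.
Joint ranges: [-176.69, 176.69], [-43.24, 126.21], [12.49, 139.97], [-82, 262], [0, 151.66], [-163.58, 163.58]. Speed limits (degrees/s): [159.86, 159.86, 180, 180, 180, 180].

INTERFACE

Orientations are given as a 3x3 rotation matrix whose columns are the frame's x, y, z axes.
In Python, from rig import read_state, capture, calibration, hand_in, finger_overhang gives the robot as it stands.
- The arm moves only by the tool send_rows, never from a script. Its argument "plan" is a list of rows, each a list of 5 numbers: the closure in counts, from 0 (fully open) to 255 (shut), then the shift along the tool's x, y, z in m, then the turn about the tool's z in rad. A call has 1 to 20 rows; each row shifts and turns the commanded pose from where the row before left it, along the tool's axes as they then stand; what a row does not reach is not made up. A row lasts 1/12 s, in which the tool goes at most 41.7 mm and 7.16 degrees, less where a joint would pass 70% of its speed; a pose out of reach is approached as far as the arm can. A call is refused whole if a number of a shift passes 0.0417 or a number of a turn 0.125, either way. A call with a gripper value outside its range is refused whole. The fingers move at their own pace and stop on an object; the grip force is fixed at half the most. Time passes only in rows, so rows that do not move let the fingers close. It gives the time, the measured TCP pose, the force, the opening and the grip force at its end, in the units of the state.
- read_state(): the state, without advancing time (a new reading comes with each control period).
- capture(name): name is "scene" or "top"; returns (picture, depth): 480x640x3 uint8, blue, green, red; 480x640 float32, m along the optical axis (not along the pixel's ray), 0 where there is no reading.
- calibration(name): a dict with "fx", "fy", "cx", "cy" (pixels), "xyz" and "rotation" of the camera in the world. Camera axes: x right, y down, z forward; pixel columns grow to the right and rows downward; lengths in m; the calibration is good to about 2 mm. A picture is of the moment at which its call begins. calibration takes no time and is no camera call.
- hand_in(): hands the job in; it is judged then, once.
The state is a dict: "time_s": time; "joint_positions": joint angles; "qvel": joint speeds; "tau": joint torques, N m; "position": TCP position; "tcp_rot": TCP orientation; "force": force on the tool from outside, world axes, zero at the start; "moment": the same for the moment, N m; "opening": opening from 0.0 (shut) to 1.0 (fully open); "grasp_force": force on a finger pad.
Only numpy, scipy, OpenCV 4.12 (cv2) and the standard library are available. Lean on these libraries where they do the work, as an engineer would, in place of code of your own. Each camera call takes 0.05 s, during which the arm holds its last target. There are 200 camera calls.

TASK

Take the little wheeled caddy by its handle bar and roll it straight ahead, nose first, until both front castors trail straight behind their pivots while it is still well short of the bay. Then steer it forward into the oblong bay taped on the counter and park it centred and in line with the bay, nose to the end closed by the cross strip, castors still trailing. Keep its wheels on the counter all the way and let go.

Things in the scene. Friction and masses are not known exactly. Their poses are not given: they have to be found in the camera images.
- caddy_handle (a point): Middle of the caddy's dark bar (14x14, 78 long on y), 140 above the counter, over the fixed rear axle. x to the nose, y left. It rides up 12 before lifting the caddy (this point does not). Wooden deck 150x100 reaches 125 ahead, 25 behind; castor pivots 98 ahead, 34 aside; fixed kraft box from 45 ahead, top 92 high. 0.5-0.9 kg. Starts at the robot's left, nose about to its right. All mm.
- bay (a point): Centre, on the counter, of four flat pale tape corners, 200 mm (x) by 150 mm (y) over all; x points to the end closed by a cross strip, where the nose belongs. Parked right, the caddy's deck centre is over this point and the handle bar's middle 50 mm behind it (x = -50 mm, y = 0). The smaller 100 mm square of tape further back is not the bay.
- castor_left (a joint): Left front castor's swivel, rad, counterclockwise from above: 0 = wheel straight behind its pivot (trailing, as when rolling forward). Turns freely between stops at +-2.9. The wheel (24 mm across) runs 14 mm from the pivot: some 50 mm of straight forward rolling makes it trail.
- castor_right (a joint): The same for the right front castor.

How it is judged:
By the outcome, as a careful person would: the job done as asked, in the order asked, and still so for the second after the job is handed in, with the robot touching nothing.
It also fails if it takes over 43 s, if anything falls off the work surface, if the arm or the gripper's body presses on something with over 40 N, if the wrist force passes 120 N, or if a joint passes its speed limit or range.

## Working session

There is one attempt and no reset: what is moved stays moved. The work goes in short steps, Python scripts to look and compute and a tool call to move; the robot and the scene stay as the last step left them, time stands still between calls to the robot, and variables do not carry over. Pictures are saved under pics/ and viewed, at most 10 in all, crops included, and the job is handed in when it is done.

Besides the shell and the picture viewer there is one more tool, called after "Request:" as name([rows], argument=value, ...), one row to a line, values as JSON. send_rows: Moves the arm, as the interface text tells. Its arguments: {"type":"object","properties":{"plan":{"type":"array","items":{"type":"array","items":{"type":"number"}}}},"required":["plan"]}

```bash
mkdir -p pics
python3 - <<'E'
from rig import *
import cv2,numpy as np
print(finger_overhang, {k:np.round(v,3).tolist() for k,v in read_state().items()})
for n in ("scene","top"):
    im,d=capture(n); cv2.imwrite(f"pics/{n}0.png",im); np.save(f"pics/{n}0.npy",d)
    c=calibration(n); print(n,c["fx"],c["cx"],c["cy"],c["xyz"],np.round(c["rotation"],3).tolist())
E
```

```text
0.014 {'time_s': 0.0, 'joint_positions': [60.073, 30.278, 82.157, -0.002, 67.687, -10.227], 'qvel': [0.008, -0.003, 0.059, 0.032, 0.006, 0.115], 'tau': [-0.001, -44.005, -17.659, 0.063, 0.058, -0.0], 'position': [0.21, 0.588, 0.236], 'tcp_rot': [[-0.941, 0.337, -0.001], [0.337, 0.941, -0.002], [0.0, -0.002, -1.0]], 'force': [0.397, 0.054, -0.16], 'moment': [-0.008, 0.001, 0.005], 'grasp_force': 0.0, 'opening': 0.998}
scene 498.6724669499098 325.8400656976449 235.15264197470586 [ 0.13680404 -0.46304152  0.8367313 ] [[0.838, -0.404, 0.368], [-0.546, -0.596, 0.589], [-0.019, -0.694, -0.72]]
top 580.5434856691716 324.1827118344545 238.73273175215525 [0.34745568 0.12621518 0.97631384] [[-0.023, -0.989, 0.148], [-1.0, 0.024, 0.003], [-0.007, -0.148, -0.989]]
```

View pics/scene0.png

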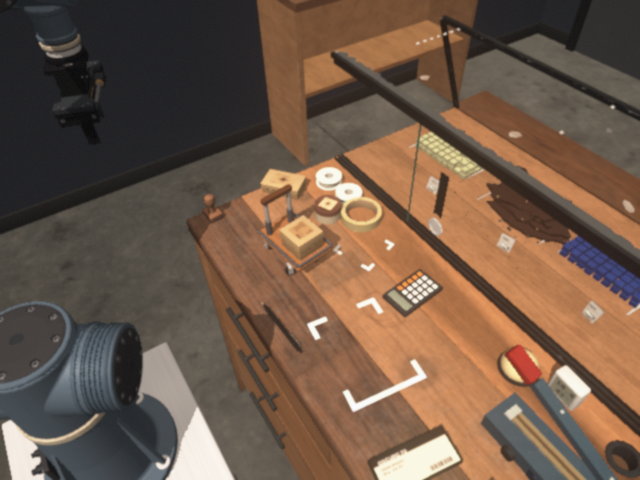

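View pics/top0.png

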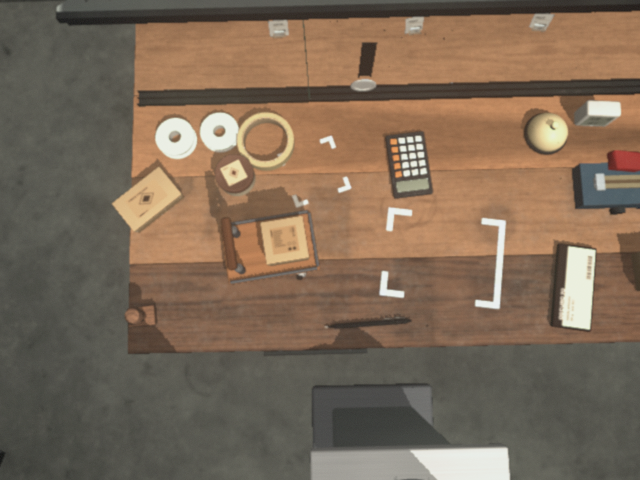

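The scene view shows the caddy (handle bar around (276,195), box at (302,237)) and the bay's corners, with the cross strip around (385,387). In the top view the handle is at (229,243), the nose points right, and the castors are near (300,202) and (300,276). The bay's open-end corners are near (398,218) and (392,285), with the strip at x≈497.

```bash
cat > h.py <<'E'
import cv2,numpy as np
from rig import *
def ray(n,uv):
    c=calibration(n); uv=np.atleast_2d(uv).astype(float)
    d=np.c_[(uv[:,0]-c["cx"])/c["fx"],(uv[:,1]-c["cy"])/c["fy"],np.ones(len(uv))]
    return np.array(c["xyz"]),d@np.array(c["rotation"]).T
def plane(n,uv,z):
    o,d=ray(n,uv); return o+d*((z-o[2])/d[:,2])[:,None]
def two(a,b):
    o1,d1=ray("scene",a);o2,d2=ray("top",b);d1,d2=d1[0],d2[0]
    s=np.linalg.lstsq(np.c_[d1,-d2],o2-o1,rcond=None)[0]
    p,q=o1+s[0]*d1,o2+s[1]*d2
    return (p+q)/2,np.linalg.norm(p-q)
def white(n,im,z=0.0):
    m=(im.min(2)>165)&(im.max(2).astype(int)-im.min(2)<45)
    k,l,s,c=cv2.connectedComponentsWithStats(m.astype(np.uint8))
    return l,s,c
E
python3 - <<'E'
from h import *
t=cv2.imread("pics/top0.png");s=cv2.imread("pics/scene0.png")
a=cv2.resize(t[180:300,200:340],None,fx=5,fy=5,interpolation=cv2.INTER_CUBIC)
b=cv2.resize(s[170:290,240:360],None,fx=5,fy=5,interpolation=cv2.INTER_CUBIC)
cv2.imwrite("pics/ta.png",a);cv2.imwrite("pics/sa.png",b)
for n,im in(("top",t),("scene",s)):
    l,st,c=white(n,im)
    for i in range(1,len(st)):
        if 15<st[i][4]<1500:
            ys,xs=np.nonzero(l==i); p=plane(n,np.c_[xs,ys],0)
            if abs(p[:,1].mean())<.45 and p[:,0].mean()>.25:
                r=cv2.minAreaRect(p[:,:2].astype(np.float32)*1000)
                print(n,st[i].tolist(),np.round(cv2.boxPoints(r)).tolist(),round(r[2],1))
E
```

```text
top [534, 23, 10, 3, 19] [[872.0, -272.0], [876.0, -272.0], [877.0, -256.0], [873.0, -256.0]] 88.5
top [410, 27, 9, 3, 22] [[871.0, -48.0], [874.0, -48.0], [875.0, -33.0], [871.0, -33.0]] 88.5
top [274, 30, 10, 3, 20] [[871.0, 195.0], [875.0, 195.0], [876.0, 211.0], [872.0, 211.0]] 88.5
top [358, 79, 14, 3, 27] [[774.0, 40.0], [778.0, 40.0], [779.0, 63.0], [775.0, 63.0]] 88.5
top [588, 101, 33, 16, 481] [[698.0, -393.0], [725.0, -395.0], [729.0, -339.0], [702.0, -337.0]] 85.8
top [200, 113, 39, 38, 1054] [[654.0, 277.0], [721.0, 275.0], [723.0, 342.0], [655.0, 344.0]] 88.6
top [155, 118, 42, 41, 1207] [[628.0, 383.0], [675.0, 335.0], [729.0, 387.0], [682.0, 435.0]] 43.9
top [548, 130, 12, 11, 92] [[655.0, -278.0], [673.0, -286.0], [680.0, -270.0], [661.0, -262.0]] 68.0
top [320, 136, 16, 13, 97] [[649.0, 128.0], [655.0, 106.0], [677.0, 113.0], [670.0, 135.0]] 16.4
top [407, 137, 6, 6, 32] [[661.0, -27.0], [670.0, -28.0], [670.0, -19.0], [661.0, -19.0]] 87.5
top [415, 136, 7, 6, 33] [[662.0, -43.0], [671.0, -43.0], [671.0, -33.0], [662.0, -33.0]] 88.6
top [399, 138, 6, 6, 33] [[659.0,
[... 3610 characters left out ...]
[412, 298, 6, 5, 20] [[610.0, -32.0], [610.0, -42.0], [619.0, -42.0], [619.0, -32.0]] 1.2
scene [630, 305, 10, 8, 16] [[952.0, -301.0], [982.0, -302.0], [982.0, -299.0], [952.0, -297.0]] 87.7
scene [585, 309, 12, 8, 39] [[877.0, -266.0], [890.0, -268.0], [893.0, -247.0], [881.0, -245.0]] 81.5
scene [307, 317, 20, 23, 177] [[394.0, -2.0], [435.0, -7.0], [439.0, 34.0], [398.0, 39.0]] 83.8
scene [343, 360, 83, 52, 703] [[371.0, -161.0], [521.0, -182.0], [527.0, -141.0], [377.0, -120.0]] 81.9
scene [556, 366, 34, 36, 506] [[707.0, -362.0], [746.0, -365.0], [750.0, -305.0], [711.0, -302.0]] 86.1
scene [506, 405, 15, 14, 119] [[588.0, -307.0], [588.0, -320.0], [615.0, -320.0], [614.0, -307.0]] 0.9
```

View pics/ta.png

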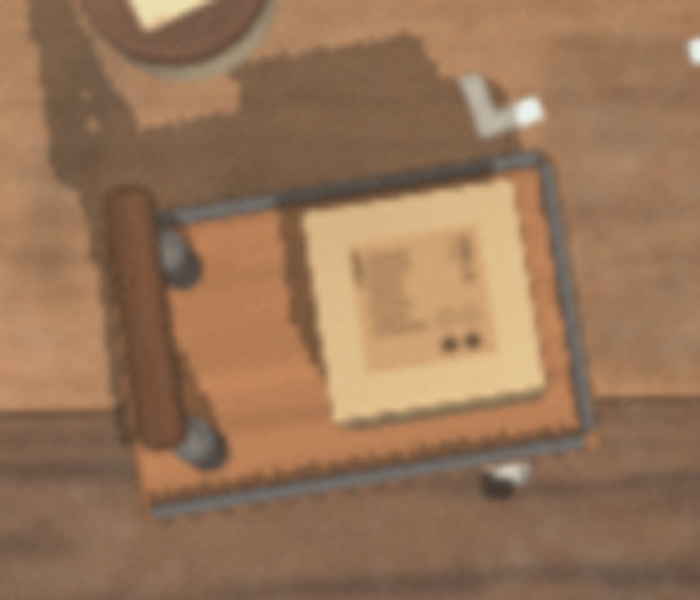

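View pics/sa.png

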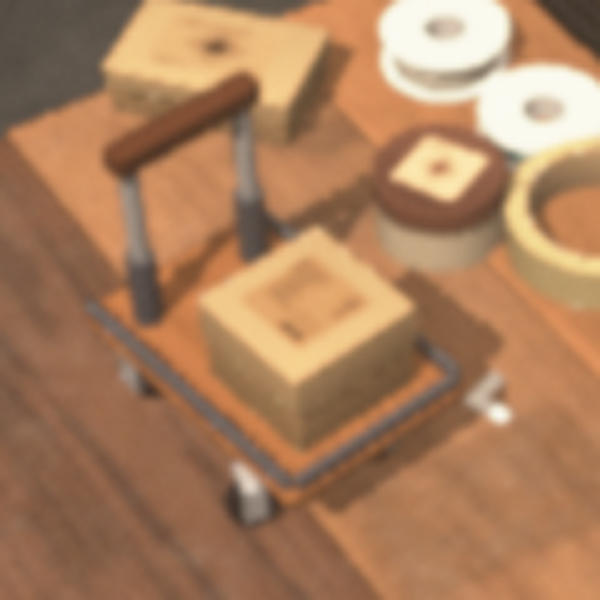

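The crops show the bar from (226,218) to (232.6,269) in the top picture and from (264,202) to (288,188) in the scene picture. The right castor's wheel sticks out sideways at about (300,277); the left one is hidden under the deck. The small square's near corner lies by the nose's left.

Run:
```python
from h import *
t=cv2.imread("pics/top0.png");s=cv2.imread("pics/scene0.png")
T=lambda x,y:(200+x/5-.4,180+y/5-.4); S=lambda x,y:(240+x/5-.4,170+y/5-.4)
print("bar mid",two(S(182,122),T(146,318)))
print("bar L",two(S(247,85),T(129,193)),"R",two(S(117,158),T(162,442)))
def ang(p): d=(p[1]-p[0])[:2]; return np.degrees(np.arctan2(d[1],d[0]))
print("bar dir+... heading", ang(plane("top",[T(162,442),T(129,193)],.14))-90)
for nm,a,b,z,o in(("front rail",(588,430),(547,160),.05,-90),("right rail",(155,512),(585,437),.05,0),("left rail",(160,215),(540,158),.05,0),("box L",(305,212),(513,182),.092,0),("box front",(545,388),(513,182),.092,-90),("box R",(337,424),(545,388),.092,0)):
    print(nm,ang(plane("top",[T(*a),T(*b)],z))+o)
print("box corner FL",two(S(412,308),T(513,182)),"BR",two(S(203,305),T(337,424)))
```

```text
bar mid (array([0.47050502, 0.26779357, 0.14014612]), np.float64(0.0019079240779860068))
bar L (array([0.50670428, 0.27331098, 0.13961598]), np.float64(0.00031136549832554123)) R (array([0.43524   , 0.26245531, 0.14132372]), np.float64(0.004522613475036913))
bar dir+... heading -82.4552798536239
front rail -82.60912877749875
right rail -81.41277860678449
left rail -82.6951378986254
box L -83.03070550477042
box front -82.30991306326165
box R -81.4673602927098
box corner FL (array([0.51740437, 0.16238631, 0.09003861]), np.float64(0.0010798200227840505)) BR (array([0.44537184, 0.21746003, 0.0860522 ]), np.float64(0.004865992785502024))
```

Request:
send_rows([
  [0, -0.0294, -0.0178, 0, 0],
  [0, -0.0294, -0.0178, 0, 0],
  [0, -0.0294, -0.0178, 0, 0],
  [0, -0.0294, -0.0178, 0, 0],
  [0, -0.0294, -0.0178, 0, 0],
  [0, -0.0294, -0.0178, 0, 0],
  [0, -0.0294, -0.0178, 0, 0],
  [0, -0.0294, -0.0178, 0, 0],
  [0, -0.0294, -0.0178, 0, 0],
  [0, -0.0294, -0.0178, 0, 0],
  [0, -0.0294, -0.0178, 0, 0],
  [0, -0.0294, -0.0178, 0, 0],
  [0, 0, 0, 0, -0.096],
  [0, 0, 0, 0, -0.096],
  [0, 0, 0, 0, -0.096],
  [0, 0, 0, 0, -0.096],
  [0, 0, 0, 0, -0.096],
  [0, 0, 0, 0, 0],
  [0, 0, 0, 0, 0],
])

```text
time_s: 1.68
position: [0.4705, 0.2683, 0.2363]
tcp_rot: [[-0.991, -0.133, -0.001], [-0.133, 0.991, -0.0], [0.001, -0.0, -1.0]]
force: [-0.1, 0.5, -0.1]
opening: 1.004
grasp_force: 0.0
```

```bash
cat >> h.py <<'E'
def tool_to(x,y,z,head):
    s=read_state();R=np.array(s["tcp_rot"]);d=R.T@(np.array([x,y,z])-s["position"])
    a=np.degrees(np.arctan2(R[1,1],R[0,1])); e=(head+180-a+180)%360-180
    print("t",s["time_s"],"pos",np.round(s["position"],4),"head",round(a-180,2),"F",np.round(s["force"],1),"tool shift",np.round(d,4),"turn",round(-np.radians(e),4),"open",s["opening"])
E
python3 -c "
from h import *
tool_to(.4705,.268,.135,-82.2)"
```

```text
t 1.6833 pos [0.4705 0.2683 0.2363] head -82.34 F [-0.1  0.5 -0.1] tool shift [ 0.     -0.0003  0.1013] turn -0.0025 open 1.004388874895799
```

Request:
send_rows([
  [0, 0, 0, 0.02, 0],
  [0, 0, 0, 0.02, 0],
  [0, 0, 0, 0.02, 0],
  [0, 0, 0, 0.02, 0],
  [0, 0, 0, 0.014, 0],
  [0, 0, 0, 0.007, 0],
  [0, 0, 0, 0, 0],
  [120, 0, 0, 0, 0],
  [180, 0, 0, 0, 0],
  [255, 0, 0, 0, 0],
  [255, 0, 0, 0, 0],
  [255, 0, 0, 0, 0],
  [255, 0, 0, 0, 0],
  [255, 0, 0, 0, 0],
  [255, 0, 0, 0, 0],
])

```text
time_s: 2.93
position: [0.4708, 0.2684, 0.1357]
tcp_rot: [[-0.991, -0.136, 0.0], [-0.136, 0.991, 0.0], [-0.0, 0.0, -1.0]]
force: [0.2, -0.2, -0.6]
opening: 0.477
grasp_force: 0.0
```

```bash
python3 -c "
from h import *
tool_to(.4705,.268,.135,-82.2)
print(read_state()['grasp_force'])
im,d=capture('top');cv2.imwrite('pics/t1.png',cv2.resize(im[170:310,190:430],None,fx=3,fy=3))"
```

```text
t 2.9333 pos [0.4708 0.2684 0.1357] head -82.2 F [ 0.2 -0.2 -0.6] tool shift [ 0.0004 -0.0004  0.0007] turn 0.0 open 0.477035242951068
0.0
```

View pics/t1.png

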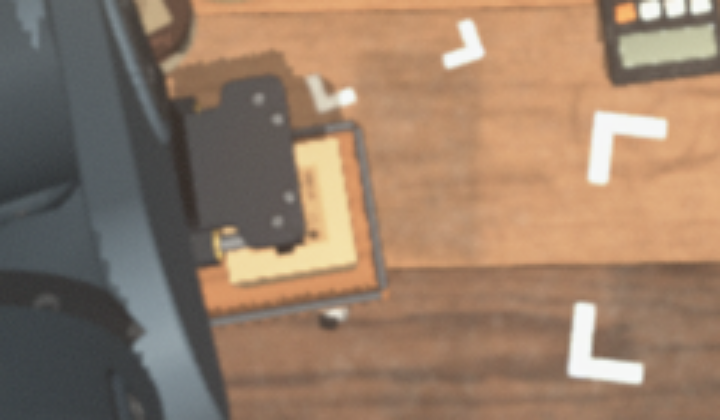

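The crop shows the gripper over the bar, with the caddy unmoved and the right castor still sideways at (332,318). The fingers haven't closed yet, so I'll give them more time.

Request:
send_rows([
  [255, 0, 0, 0, 0],
  [255, 0, 0, 0, 0],
  [255, 0, 0, 0, 0],
  [255, 0, 0, 0, 0],
  [255, 0, 0, 0, 0],
  [255, 0, 0, 0, 0],
  [255, 0, 0, 0, 0],
  [255, 0, 0, 0, 0],
])

```text
time_s: 3.65
position: [0.4707, 0.2684, 0.1355]
tcp_rot: [[-0.991, -0.136, -0.0], [-0.136, 0.991, -0.0], [0.0, -0.0, -1.0]]
force: [-0.3, -0.4, -1.0]
opening: 0.156
grasp_force: 30.0
```

Request:
send_rows([
  [255, 0, 0, -0.0025, 0],
  [255, 0, 0, -0.0025, 0],
  [255, 0, 0, 0, 0],
  [255, 0, -0.002, 0, 0],
  [255, 0, -0.004, 0, 0],
  [255, 0, -0.005, 0, 0],
  [255, 0, -0.005, 0, 0],
  [255, 0, -0.005, 0, 0],
  [255, 0, -0.005, 0, 0],
  [255, 0, -0.005, 0, 0],
  [255, 0, -0.005, 0, 0],
])

```text
time_s: 4.57
position: [0.4758, 0.232, 0.1405]
tcp_rot: [[-0.991, -0.136, 0.0], [-0.136, 0.991, -0.0], [0.0, -0.0, -1.0]]
force: [0.0, 0.2, -0.4]
opening: 0.159
grasp_force: 30.0
```

Request:
send_rows([
  [255, 0, -0.005, 0, 0],
  [255, 0, -0.005, 0, 0],
  [255, 0, -0.005, 0, 0],
  [255, 0, -0.005, 0, 0],
  [255, 0, -0.005, 0, 0],
  [255, 0, -0.005, 0, 0],
  [255, 0, -0.005, 0, 0],
  [255, 0, -0.004, 0, 0],
  [255, 0, -0.002, 0, 0],
  [255, 0, 0, 0, 0],
  [255, 0, 0, 0, 0],
])

```text
time_s: 5.48
position: [0.4814, 0.1919, 0.1406]
tcp_rot: [[-0.991, -0.136, 0.0], [-0.136, 0.991, -0.0], [-0.0, -0.0, -1.0]]
force: [-0.2, -0.9, -0.2]
opening: 0.158
grasp_force: 30.0
```

Run:
```python
from h import *
tool_to(.4656,-.0212,.14,-97.9)
a,_=capture('top');b,_=capture('scene')
cv2.imwrite('pics/t2f.png',a);cv2.imwrite('pics/s2f.png',b)
a=cv2.resize(a[180:320,220:380],None,fx=4,fy=4,interpolation=cv2.INTER_CUBIC)
b=cv2.resize(b[180:320,240:400],None,fx=4,fy=4,interpolation=cv2.INTER_CUBIC)
cv2.imwrite('pics/ts2.png',cv2.resize(np.hstack([a,b]),(800,350)))
```

```text
t 5.4833 pos [0.4814 0.1919 0.1406] head -82.21 F [-0.2 -0.9 -0.2] tool shift [ 0.0445 -0.209   0.0006] turn 0.2738 open 0.1584188873492731
```

View pics/ts2.png

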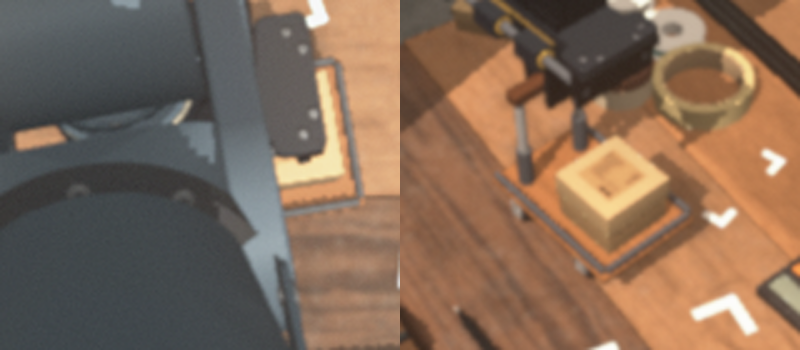

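The paired crops (top left, scene right) show the caddy rolled about 77 mm. The right castor wheel, at (583,268), is now tucked behind its pivot, and the nose is still short of the bay. Next is the arc.

Request:
send_rows([
  [255, 0, -0.004, 0, 0.0076],
  [255, 0, -0.005, 0, 0.0152],
  [255, 0, -0.005, 0, 0.0152],
  [255, 0, -0.005, 0, 0.0152],
  [255, 0, -0.005, 0, 0.0152],
  [255, 0, -0.005, 0, 0.0152],
  [255, 0, -0.005, 0, 0.0152],
  [255, 0, -0.005, 0, 0.0152],
  [255, 0, -0.005, 0, 0.0152],
  [255, 0, -0.005, 0, 0.0152],
  [255, 0, -0.005, 0, 0.0152],
  [255, 0, -0.005, 0, 0.0152],
  [255, 0, -0.005, 0, 0.0152],
  [255, 0, -0.005, 0, 0.0152],
  [255, 0, -0.005, 0, 0.0152],
  [255, 0, -0.005, 0, 0.0152],
  [255, 0, -0.005, 0, 0.0152],
  [255, 0, -0.005, 0, 0.0152],
  [255, 0, -0.005, 0, 0.0076],
  [255, 0, -0.002, 0, 0],
])

```text
time_s: 7.25
position: [0.4813, 0.0958, 0.1405]
tcp_rot: [[-0.99, 0.138, -0.0], [0.138, 0.99, -0.0], [0.0, -0.0, -1.0]]
force: [0.9, 0.6, 0.2]
opening: 0.153
grasp_force: 30.0
```

Run:
```python
from h import *
tool_to(.4656,-.0212,.14,-97.9)
b,_=capture('scene');a,_=capture('top');cv2.imwrite('pics/t3f.png',a);cv2.imwrite('pics/s3f.png',b)
a=cv2.resize(a[180:320,300:460],(400,350),interpolation=cv2.INTER_CUBIC)
b=cv2.resize(b[220:360,270:430],(400,350),interpolation=cv2.INTER_CUBIC)
cv2.imwrite('pics/ts3.png',np.hstack([a,b]))
```

```text
t 7.25 pos [0.4813 0.0958 0.1405] head -97.95 F [0.9 0.6 0.2] tool shift [-0.0006 -0.118   0.0005] turn -0.0008 open 0.1533356999220994
```

View pics/ts3.png

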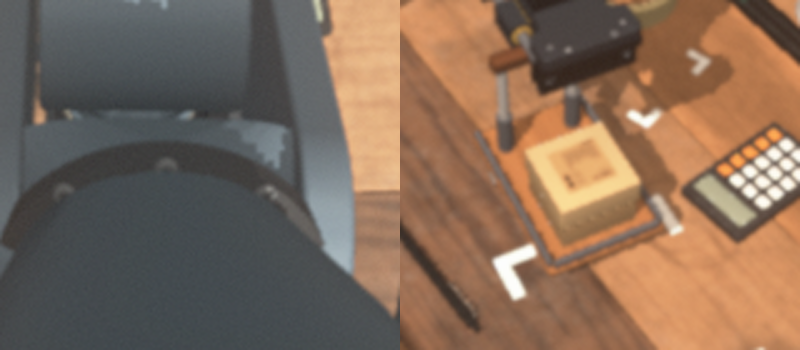

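The right half shows the caddy in line, its nose entering the bay, with the bay's right back corner at (515,265). Straight on now; I'll check the alignment about 35 mm before the end.

Request:
send_rows([
  [255, 0, -0.004, 0, 0],
  [255, 0, -0.005, 0, 0],
  [255, 0, -0.005, 0, 0],
  [255, 0, -0.005, 0, 0],
  [255, 0, -0.005, 0, 0],
  [255, 0, -0.005, 0, 0],
  [255, 0, -0.005, 0, 0],
  [255, 0, -0.005, 0, 0],
  [255, 0, -0.005, 0, 0],
  [255, 0, -0.005, 0, 0],
  [255, 0, -0.005, 0, 0],
  [255, 0, -0.005, 0, 0],
  [255, 0, -0.005, 0, 0],
  [255, 0, -0.005, 0, 0],
  [255, 0, -0.005, 0, 0],
  [255, 0, -0.005, 0, 0],
  [255, 0, -0.004, 0, 0],
  [255, 0, 0, 0, 0],
])

```text
time_s: 8.85
position: [0.4698, 0.0134, 0.1405]
tcp_rot: [[-0.991, 0.137, -0.001], [0.137, 0.991, -0.0], [0.001, -0.001, -1.0]]
force: [-1.6, 0.8, -0.3]
opening: 0.155
grasp_force: 30.0
```

Run:
```python
from h import *
tool_to(.4656,-.0212,.14,-97.9)
b,_=capture('scene');cv2.imwrite('pics/s4f.png',b)
cv2.imwrite('pics/s4.png',cv2.resize(b[250:430,280:480],(660,594),interpolation=cv2.INTER_CUBIC))
```

```text
t 8.85 pos [0.4698 0.0134 0.1405] head -97.89 F [-1.6  0.8 -0.3] tool shift [-0.0006 -0.0348  0.0005] turn 0.0001 open 0.1553998930761959
```

View pics/s4.png

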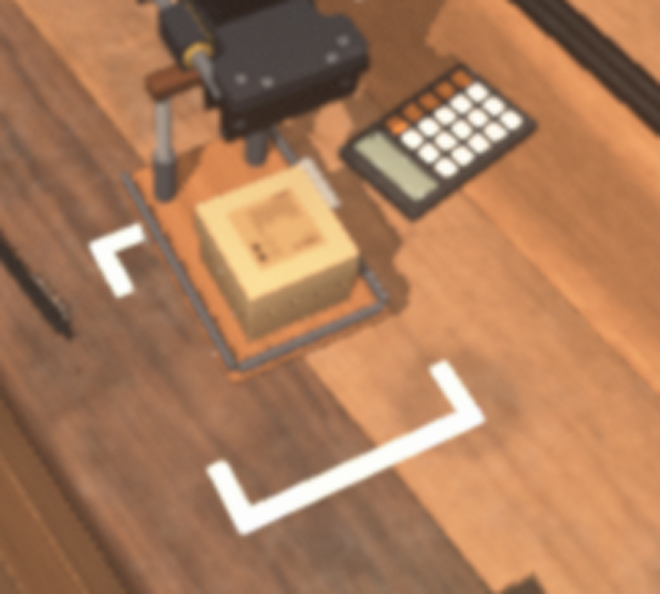

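The crop shows the caddy inside the bay, seemingly parallel, with the cross strip from (245,520) to (475,415). The box-top corners are (197,208), (318,163), (357,248) and (250,300). I'll compute the caddy's pose from them.

Run:
```python
from h import *
c=np.array([(199,209),(317,165),(356,249),(250,301)])/3.3+[280-.35,250-.35]
P=plane("scene",c,.091)[:,:2]; BR,BL,FL,FR=P
an=lambda d:np.degrees(np.arctan2(d[1],d[0]))
print(np.round(P,4).tolist(),"heads",an(FL-BL),an(FR-BR),an(BL-BR)-90,an(FL-FR)-90)
e=np.radians(-97.9);x=np.array([np.cos(e),np.sin(e)]);y=np.array([-x[1],x[0]])
d=P.mean(0)-[.45875,-.07075]; print("box centre in bay frame",d@x,d@y,"expected now",.078-.05-.0348)
r=np.array([(237,368),(384,301)])/3.3+[280-.35,250-.35]
Q=plane("scene",r,.05)[:,:2]-[.45875,-.07075];print("rail corners R,L in bay", Q@x,Q@y, "rail head",an(Q[1]-Q[0])-90)
```

```text
[[0.4324, -0.0305], [0.5038, -0.0427], [0.4876, -0.0986], [0.4219, -0.0933]] heads -106.14741945391332 -99.49185463348104 -99.64900654971073 -94.62725370123789
box centre in bay frame -0.004792596767554717 0.0020362583071609854 expected now -0.0068000000000000005
rail corners R,L in bay [0.03868227 0.03722042] [-0.04598025  0.04557234] rail head -96.98522095220147
```

Request:
send_rows([
  [255, 0, -0.004, 0, 0],
  [255, 0, -0.005, 0, 0],
  [255, 0, -0.005, 0, 0],
  [255, 0, -0.005, 0, 0],
  [255, 0, -0.005, 0, 0],
  [255, 0, -0.005, 0, 0],
  [255, 0, -0.004, 0, 0],
  [255, 0, -0.002, 0, 0],
  [255, 0, 0, 0, 0],
  [255, 0, 0, 0, 0],
])

```text
time_s: 9.73
position: [0.4652, -0.0207, 0.1405]
tcp_rot: [[-0.991, 0.137, -0.0], [0.137, 0.991, -0.0], [0.0, -0.0, -1.0]]
force: [-0.6, 1.2, -0.4]
opening: 0.157
grasp_force: 30.0
```

Run:
```python
from h import *
tool_to(.4656,-.0212,.1357,-97.9)
b,_=capture('scene');cv2.imwrite('pics/s5f.png',b)
```

```text
t 9.7333 pos [ 0.4652 -0.0207  0.1405] head -97.89 F [-0.6  1.2 -0.4] tool shift [-0.0004 -0.0004  0.0048] turn 0.0002 open 0.15748294169521296
```

Within half a millimetre. Now lower the bar, release, rise, and clear the view.

Request:
send_rows([
  [255, 0, 0, 0.0025, 0],
  [255, 0, 0, 0.002, 0],
  [255, 0, 0, 0, 0],
  [200, 0, 0, 0, 0],
  [120, 0, 0, 0, 0],
  [0, 0, 0, 0, 0],
  [0, 0, 0, 0, 0],
  [0, 0, 0, 0, 0],
  [0, 0, 0, 0, 0],
  [0, 0, 0, 0, 0],
  [0, 0, 0, 0, 0],
  [0, 0, 0, 0, 0],
  [0, 0, 0, 0, 0],
])

```text
time_s: 10.87
position: [0.4653, -0.0205, 0.1361]
tcp_rot: [[-0.991, 0.137, 0.0], [0.137, 0.991, -0.0], [-0.0, -0.0, -1.0]]
force: [-0.1, -0.7, 0.2]
opening: 0.814
grasp_force: 0.0
```

Request:
send_rows([
  [0, 0, 0, -0.005, 0],
  [0, 0, 0, -0.02, 0],
  [0, 0, 0, -0.03, 0],
  [0, 0, 0, -0.03, 0],
  [0, 0, 0.03, -0.01, 0],
  [0, 0, 0.03, 0, 0],
  [0, 0, 0.03, 0, 0],
  [0, 0, 0.03, 0, 0],
  [0, 0, 0.03, 0, 0],
  [0, 0, 0.03, 0, 0],
  [0, 0, 0.03, 0, 0],
  [0, 0, 0.03, 0, 0],
  [0, 0, 0.03, 0, 0],
  [0, 0, 0.03, 0, 0],
  [0, 0, 0, 0, 0],
  [0, 0, 0, 0, 0],
])

```text
time_s: 12.2
position: [0.5061, 0.278, 0.2311]
tcp_rot: [[-0.991, 0.134, 0.0], [0.134, 0.991, -0.0], [-0.0, -0.0, -1.0]]
force: [-0.4, -1.1, -1.2]
opening: 1.0
grasp_force: 0.0
```

Run:
```python
from h import *
tool_to(.4656,-.0212,.1357,-97.9)
a,_=capture('top');b,_=capture('scene');cv2.imwrite('pics/t6f.png',a);cv2.imwrite('pics/s6f.png',b)
a=cv2.resize(a[195:315,370:510],None,fx=2.85,fy=2.85,interpolation=cv2.INTER_CUBIC)
b=cv2.resize(b[260:430,290:450],(400,425),interpolation=cv2.INTER_CUBIC)
a=cv2.copyMakeBorder(a,0,425-a.shape[0],0,400-a.shape[1],0)
cv2.imwrite('pics/ts6.png',np.hstack([a,b]))
```

```text
t 12.2 pos [0.5061 0.278  0.2311] head -97.7 F [-0.4 -1.1 -1.2] tool shift [ 1.000e-04 -3.019e-01  9.550e-02] turn 0.0036 open 1.0004889875180145
```

View pics/ts6.png

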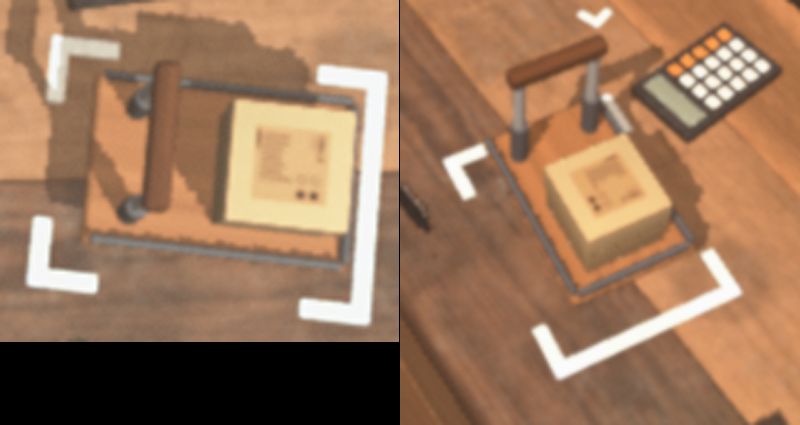

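The top crop shows the caddy parked inside the four corners, in line, nose to the strip. The bar runs from (166,63) to (158,210). I'll do one numeric check from the cameras.

Run:
```python
from h import *
T=lambda p:np.array(p)/2.85+[370-.32,195-.32]; S=lambda p:np.array(p)/2.5+[290-.3,260-.3]
e=np.radians(-97.9);x=np.array([np.cos(e),np.sin(e)]);y=np.array([-x[1],x[0]])
def bay(p): d=np.atleast_2d(p)[:,:2]-[.45875,-.07075]; return np.round(np.c_[d@x,d@y]*1000,1).tolist()
m,r=two(S((556,62))-[160,0],T((162,137))); print("bar mid",bay(m),m[2],r)
b=plane("top",T([(158,208),(166,65)]),.14);print("bar ends",bay(b))
b=plane("top",T([(93,240),(345,265),(357,103),(107,75)]),.05);print("rails BR FR FL BL",bay(b))
```

```text
bar mid [[-51.1, -1.4]] 0.13942126456460763 0.0018675056330427714
bar ends [[-50.2, -38.8], [-52.7, 35.0]]
rails BR FR FL BL [[-70.8, -50.3], [70.1, -48.2], [70.2, 44.0], [-71.8, 44.0]]
```

```bash
python3 -c "
from rig import *
print(hand_in())"
```

```text
the job is handed in; nothing more can be done
None
```

The caddy is parked in the bay within about 3 mm and 1° by the cameras, nose to the cross strip, released and handed in at about 12 s. I saw only the right castor trailing, after the first 77 mm of straight rolling. The left stayed hidden, and at the end I infer both trail from the final 120 mm of straight rolling.

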